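# Seat the bench block in the corner stop

### The arm

A 6-joint arm with a two-finger parallel gripper is mounted at the origin on a cart in front of the work surface, level with it; the furniture and walls round the work are solid. World frame = base frame: x ahead of the robot, y to its left, z up, the work surface at z = 0. Lengths are in m, angles in rad, forces in N, time in s.
With the tool pointing down it reaches from about 0.35 to 0.775 m from the base axis. Payload 7.3 kg.
Tool frame: the origin (TCP) lies on the centre line of the jaws, within the pads' length; the fingertips stand 17 mm ahead of it and the grasp point (between the pads) lies 2 mm behind it (robot.tip_extent is the distance from the TCP to the fingertips, in m); z points along the fingers, y is the line along which they close (so a half turn about z gives the same grasp; the last joint's range is limited). The gripper opens to 92 mm and grips with 3 to 60 N. Pads are 19 mm wide; open, the fingers measure 130 mm over their backs; the gripper's body (75 mm by 190 mm) begins 47 mm behind the grasp point.
Start: joints at [-1.447, 0.342, 1.524, -0, 1.275, -0.146], TCP at [0.14, -0.506, 0.244] pointing down, gripper open.
Joint ranges: [-2.53, 2.53], [-0.77, 2.02], [0.04, 2.7], [-1, 4.14], [0.28, 2.66], [-3.11, 3.11]. Speed limits (rad/s): [2.57, 2.57, 3.14, 3.14, 3.14, 3.14].

### API

Orientations are given as [roll, pitch, yaw] about the fixed x, y, z axes, in that order (R = Rz(yaw) Ry(pitch) Rx(roll)).
In Python, from cell import robot gives the robot as it stands.
- The arm moves only by the tool step_arm, never from a script. Its argument "motion" is a list of rows, each a list of 2 entries, a list of its own where there are three numbers: the shift along the tool's x, y, z in units of 60 mm (1.0 is 60 mm), then the turn about the tool's z in rad. In form: [[[x, y, z], spin], ...]. A call has 1 to 10 rows; each row is the pose to reach, as a shift and turn from the pose commanded when the call began, along the tool's axes at that moment; what a row does not reach only later rows make up. A row lasts 1/8 s, in which the tool goes at most 62.5 mm and 10.7 degrees, less where a joint would pass 70% of its speed; a pose out of reach is approached as far as the arm can. A call with a gripper value outside its range is refused whole. "hand" is the closure in counts, from 0 (fully open) to 255 (shut), set as the call begins (left out, the last holds). The fingers move at their own pace and stop on an object; "squeeze" is the grip in N (left out, the last holds). Time passes only in rows, so rows that repeat a pose let the fingers close. It gives the time, the measured TCP pose, the force, the opening and the grip force at its end, in the units of the state.
- robot.observe(): the state, without advancing time (a new reading comes with each control period).
- robot.read_camera(name): name is "side" or "top"; returns a dict with "pixels" (480x640x3 uint8, red, green, blue), "intrinsics" (3x3 intrinsics, pixels), "xyz" and "rotation" of the camera in the world. Camera axes: x right, y up, looking along -z (the intrinsics and any distortion apply to the point x, -y, -z); pixel columns grow to the right and rows downward; lengths in m; the calibration is good to about 2 mm. A picture is of the moment at which its call begins. There is no depth.
- robot.hand_in(): hands the job in; it is judged then, once.
The state is a dict: "time": time; "qpos": joint angles; "qvel": joint speeds; "joint_efforts": joint torques, N m; "tool_pos": TCP position; "tool_rot": TCP orientation; "contact_force": force on the tool from outside, world axes, zero at the start; "torque": the same for the moment, N m; "opening": finger opening in m; "grip_force": force on a finger pad.
Only numpy, scipy, OpenCV 4.12 (cv2) and the standard library are available. Lean on these libraries where they do the work, as an engineer would, in place of code of your own. Each camera call takes 0.05 s, during which the arm holds its last target. There are 200 camera calls.

### The job

The small loose steel block lying in front of the aluminium fence must not skid when it is hammered on: push it along the bench with your fingers into the corner between the fence and the brass end stop, until it sits square and flush against both. Slide it only, never pick it up; leave the brown-capped jar, the grey-blue abrasive block and the silver cuff standing where they are. Then take the hand away.

Things in the scene. Friction and masses are not known exactly. Their poses are not given: they have to be found in the camera images.
- block_center (a point): Centre of the steel bench block, a loose grey square block 62 x 62 x 20 mm, 0.4 to 0.62 kg, lying flat on the bench (this point is 10 mm up, half its height). x and y axes are parallel to its sides, z is up. It slides with friction on the bench (a push of about 3 to 15 N) and stays where it is left; pushed askew into the fence it can jam on a corner, so it is best turned square first or pushed with two fingertips side by side.
- fence: Low aluminium fence rail fixed to the bench, 236 mm long, 26 mm thick, 20 mm high. Origin: on the bench at the middle of its front face (the face towards the robot and the block). Its x axis points from the front face into the rail, away from the robot; y runs along the rail; the front face is the plane x = 0. Three flat screw heads stand 3 mm proud of its top.
- end_stop: Brass end stop fixed to one end of the fence, sometimes the left and sometimes the right. An arm 16 mm thick and 20 mm high reaches 60 mm forward from the fence's front face, square to it. Axes parallel to the fence's; origin on the bench at the fence's front face, half-way through the arm's thickness, 100 mm along the fence from its middle; its two faces are 8 mm either side. A brass knurled knob on top over the rail reaches 34 mm above the bench.
- spare_nut: Small brass knurled nut of 21 mm diameter, fixed on top of the fence at the end opposite the end stop, reaching 32 mm above the bench; not part of the work. Origin like the end stop's: on the bench at the fence's front face, 100 mm from the fence's middle; the nut stands 13 mm behind the front face.
- jar: Bystander: loose glass jar with brown screw cap, 48 mm diameter, 65 mm high. Origin at the centre of its underside.
- pumice: Bystander: loose grey-blue abrasive block with rounded edges, 25 x 35 x 16 mm. Origin at the centre of its underside.
- cuff: Bystander: loose silver cuff bracelet, 54 x 59 mm, 22 mm high, behind the fence. Origin at the centre of its underside.
- steel_block: The same steel bench block as point block_center, with the same axes; origin at the centre of its underside.
Not all that is in view belongs to the job. Leave any red look-alike of the steel_block alone.

How it is judged:
By the outcome, as a careful person would: the job done as asked, in the order asked, and still so for the second after the job is handed in, with the robot touching nothing.
It also fails if it takes over 48 s, if anything falls off the work surface, if the arm or the gripper's body presses on something with over 40 N, if the wrist force passes 120 N, or if a joint passes its speed limit or range.

## Working session

There is one attempt and no reset: what is moved stays moved. The work goes in short steps, Python scripts to look and compute and a tool call to move; the robot and the scene stay as the last step left them, time stands still between calls to the robot, and variables do not carry over. Pictures are saved under pics/ and viewed, at most 10 in all, crops included, and the job is handed in when it is done.

Besides the shell and the picture viewer there is one more tool, called after ">>>" in YAML: its name, and indented under it one key for each argument. step_arm: Moves the arm, as the interface text tells. Its arguments: {"type":"object","properties":{"motion":{"type":"array"},"hand":{"type":"number"},"squeeze":{"type":"number"}},"required":["motion"]}

```bash
mkdir -p pics; ls; cat > h.py <<'E'
import numpy as np, cv2
from cell import robot
def shot(name,fn=None):
    d=robot.read_camera(name)
    if fn: cv2.imwrite('pics/'+fn,d['pixels'][:,:,::-1])
    return d
def ray(d,uv,z):
    K=np.array(d['intrinsics']);R=np.array(d['rotation']);c=np.array(d['xyz'])
    uv=np.atleast_2d(np.array(uv,float))
    p=np.c_[uv,np.ones(len(uv))]@np.linalg.inv(K).T
    w=(p*[1,-1,-1])@R.T
    return c+w*((z-c[2])/w[:,2])[:,None]
E
python3 - <<'E'
from h import *
for n in('top','side'):
    d=shot(n,n+'0.png'); print(n,{k:np.round(v,3).tolist() for k,v in d.items() if k!='pixels'})
print({k:np.round(v,3).tolist() for k,v in robot.observe().items()})
E
```

```text
pics
top {'intrinsics': [[454.835, 0.0, 320.701], [0.0, 454.835, 237.758], [0.0, 0.0, 1.0]], 'xyz': [0.454, 0.049, 0.9], 'rotation': [0.15, -0.01, -1.549]}
side {'intrinsics': [[617.066, 0.0, 328.117], [0.0, 617.066, 238.802], [0.0, 0.0, 1.0]], 'xyz': [0.257, 0.806, 0.382], 'rotation': [1.202, -0.004, -2.718]}
{'time': 0.1, 'qpos': [-1.447, 0.343, 1.525, 0.0, 1.275, -0.146], 'qvel': [-0.0, -0.003, -0.003, 0.0, -0.001, -0.001], 'joint_efforts': [0.003, -43.2, -24.469, 0.072, 0.053, -0.0], 'tool_pos': [0.14, -0.506, 0.243], 'tool_rot': [-3.14, -0.0, 0.27], 'contact_force': [-0.948, 0.373, -0.131], 'torque': [-0.004, -0.024, -0.006], 'grip_force': 0.0, 'opening': 0.092}
```

View pics/top0.png

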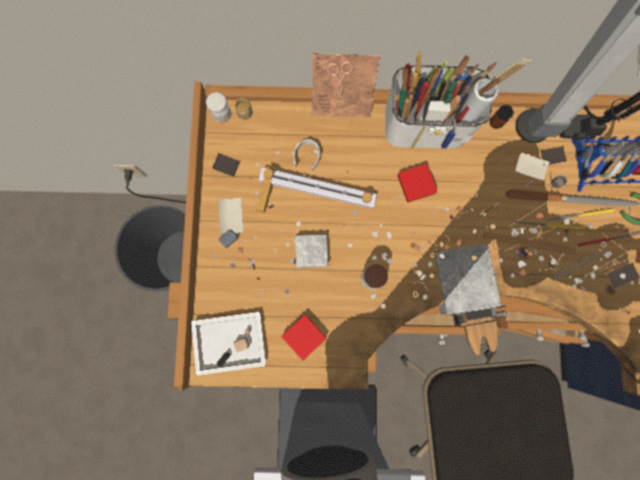

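View pics/side0.png

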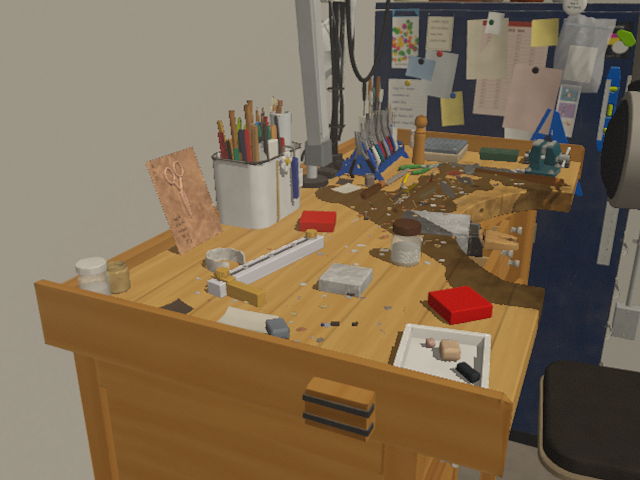

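The top view shows the steel block near (312,250). The fence runs from (262,172) to (376,200), with the end stop at its left end (265,190) and the nut at (368,197). The jar is at (376,275), the pumice at (229,239) and the cuff at (307,153). The side view agrees. Next I'll measure these.

```bash
cat >> h.py <<'E'
from scipy.spatial.transform import Rotation as Ro
_ray=ray
def ray(d,uv,z):
    d=dict(d);d['rotation']=Ro.from_euler('xyz',d['rotation']).as_matrix(); return _ray(d,uv,z)
def proj(d,P):
    R=Ro.from_euler('xyz',d['rotation']).as_matrix()
    c=(np.atleast_2d(P)-d['xyz'])@R*[1,-1,-1]
    q=c@np.array(d['intrinsics']).T
    return q[:,:2]/q[:,2:]
def quad(d,box,z,lo=0,hi=255,smax=60,vmin=130):
    x0,y0,x1,y1=box
    hsv=cv2.cvtColor(d['pixels'],cv2.COLOR_RGB2HSV)[y0:y1,x0:x1]
    m=((hsv[...,1]<smax)&(hsv[...,2]>vmin)).astype('uint8')
    m=cv2.morphologyEx(m,cv2.MORPH_OPEN,np.ones((3,3)))
    c=max(cv2.findContours(m,0,2)[0],key=cv2.contourArea)+np.array([x0,y0])
    r=cv2.minAreaRect(c); return c[:,0],r,ray(d,cv2.boxPoints(r),z)
E
python3 - <<'E'
from h import *
d=shot('top')
for nm,box,z in(('block',(285,225,340,275),.02),('fence',(258,160,385,215),.02)):
    c,r,P=quad(d,box,z); print(nm,r,'\n',P.round(4)); 
    e=np.diff(np.r_[P,P[:1]],axis=0)[:,:2]; print(np.linalg.norm(e,axis=1).round(4),np.degrees(np.arctan2(e[:,1],e[:,0])).round(1),P.mean(0).round(4))
im=d['pixels'][150:300,200:400,::-1]
cv2.imwrite('pics/crop1.png',cv2.resize(im,None,fx=4,fy=4,interpolation=cv2.INTER_CUBIC))
hsv=cv2.cvtColor(d['pixels'],cv2.COLOR_RGB2HSV); print([hsv[y,x] for x,y in((312,250),(312,225),(320,187),(264,195),(229,239))])
E
```

```text
block ((311.0, 250.5), (31.0, 32.0), 90.0) 
 [[0.5908 0.0934 0.02  ]
 [0.5922 0.0307 0.02  ]
 [0.5314 0.0295 0.02  ]
 [0.53   0.0915 0.02  ]]
[0.0626 0.0608 0.062  0.0608] [ -88.7 -178.9   91.3    1.7] [0.5611 0.0613 0.02  ]
fence ((323.4811096191406, 188.49546813964844), (106.02911376953125, 15.597092628479004), 13.495734214782715) 
 [[ 0.6929  0.146   0.02  ]
 [ 0.7243  0.1399  0.02  ]
 [ 0.6785 -0.0668  0.02  ]
 [ 0.6475 -0.0596  0.02  ]]
[0.032  0.2117 0.0318 0.2106] [ -10.9 -102.5  167.1   77.6] [0.6858 0.0399 0.02  ]
[array([ 24,  21, 186], dtype=uint8), array([ 17, 135, 206], dtype=uint8), array([ 13,  20, 115], dtype=uint8), array([ 18, 148, 203], dtype=uint8), array([102,  10, 126], dtype=uint8)]
```

View pics/crop1.png

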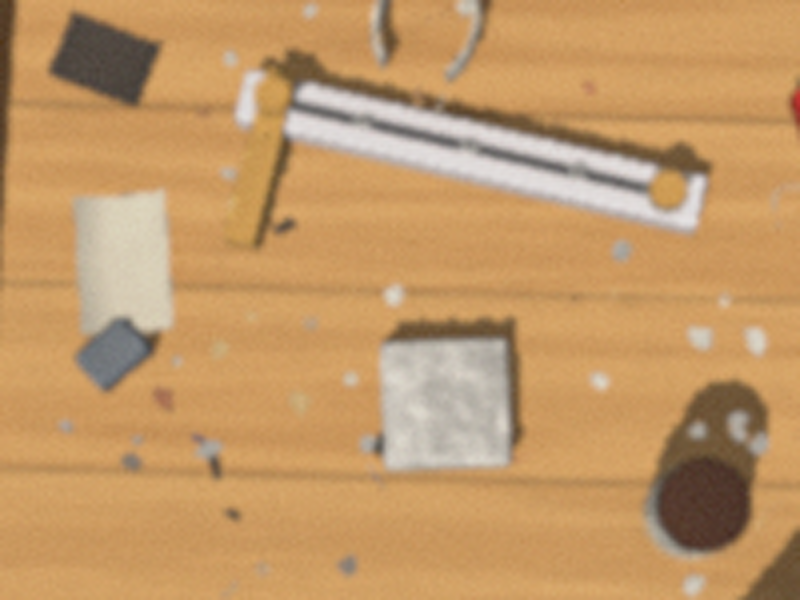

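The crop shows the block's corners at about (383,343), (508,337), (511,463) and (387,467), turned about 2°. The fence's foot line runs (287,136) to (693,231), and the stop's inner foot edge runs (287,138) to (262,246). Now I'll fit lines to the edges.

```bash
cat >> h.py <<'E'
E
python3 - <<'E'
from h import *
d=shot('top')
c2p=lambda a:np.array(a,float)/4-0.5+0.125+[200,150]
f=ray(d,c2p([(287,136),(693,231)]),0); s=ray(d,c2p([(287,138),(262,246)]),0)
o=ray(d,c2p([(228,243)]),.02)
b=ray(d,c2p([(383,343),(508,337),(511,463),(387,467)]),.02)
print('fence',f.round(4),'stop',s.round(4),o.round(4)); print('block',b.round(4),b.mean(0))
v=f[1]-f[0];print('fence dir',np.degrees(np.arctan2(v[1],v[0])),np.linalg.norm(v)); v=s[1]-s[0];print('stop dir',np.degrees(np.arctan2(v[1],v[0])))
# subpixel-ish: row/col gradient fits
g=cv2.GaussianBlur(cv2.cvtColor(d['pixels'],cv2.COLOR_RGB2HSV)[...,1],(0,0),1).astype(float)
def line(xs,ys,axis):
    P=[]
    if axis=='y':
        for x in xs:
            col=g[ys(x)-5:ys(x)+6,x]; gr=np.abs(np.diff(col)); P.append((x,ys(x)-5+.5+(gr**2*np.arange(10)).sum()/(gr**2).sum()))
    else:
        for y in xs:
            row=g[y,ys(y)-5:ys(y)+6]; gr=np.abs(np.diff(row)); P.append((ys(y)-5+.5+(gr**2*np.arange(10)).sum()/(gr**2).sum(),y))
    return np.array(P)
def fit(P,z):
    W=ray(d,P,z)[:,:2]; vx,vy,x,y=cv2.fitLine(W.astype('float32'),cv2.DIST_HUBER,0,.01,.01).ravel(); return np.degrees(np.arctan2(vy,vx)),x,y
print('fence',fit(line(range(280,365,2),lambda x:int(round(183.5+(x-271.5)*.234)),'y'),0))
print('stop',fit(line(range(190,208),lambda y:int(round(271.5-(y-184)*.232)),'x'),0))
print('blk top',fit(line(range(300,324),lambda x:235,'y'),.02))
print('blk bot',fit(line(range(300,324),lambda x:266,'y'),.02))
print('blk L',fit(line(range(240,262),lambda y:296,'x'),.02))
print('blk R',fit(line(range(240,262),lambda y:327,'x'),.02))
# pumice, jar
h=cv2.cvtColor(d['pixels'],cv2.COLOR_RGB2HSV)
print('jar',ray(d,c2p([(705,505)]),.065),'pum',ray(d,c2p([(113,353)]),.016))
# side check
ds=shot('side'); print(proj(ds,np.r_[f,b,s]).round(0))
E
```

```text
fence [[ 0.6986  0.1456  0.    ]
 [ 0.6541 -0.0614  0.    ]] stop [[0.6975 0.1456 0.    ]
 [0.6412 0.156  0.    ]] [[0.6381 0.1704 0.02  ]]
block [[0.59   0.0926 0.02  ]
 [0.5944 0.0315 0.02  ]
 [0.5326 0.0288 0.02  ]
 [0.5293 0.0888 0.02  ]] [0.56160959 0.06044267 0.02      ]
fence dir -102.10842395675375 0.21173817853915897
stop dir 169.48136258080947
fence (np.float32(77.65709), np.float32(0.6739797), np.float32(0.039596234))
stop (np.float32(-11.306487), np.float32(0.67006606), np.float32(0.15278931))
blk top (np.float32(-87.057724), np.float32(0.59376854), np.float32(0.06249925))
blk bot (np.float32(-86.86505), np.float32(0.52891225), np.float32(0.06262071))
blk L (np.float32(4.036208), np.float32(0.56258744), np.float32(0.092875026))
blk R (np.float32(3.8941343), np.float32(0.5599424), np.float32(0.02887723))
jar [[ 0.51129545 -0.05953893  0.065     ]] pum [[0.58260052 0.22492883 0.016     ]]
[[234. 291.]
 [324. 246.]
 [319. 277.]
 [334. 261.]
 [374. 267.]
 [361. 284.]
 [234. 291.]
 [265. 302.]]
```

>>> step_arm:
  motion:
    - [[1,-0.9,0],0.1]
    - [[2,-1.8,0],0.2]
    - [[3,-2.7,0],0.3]
    - [[4,-3.6,0],0.4]
    - [[5,-4.5,0],0.483]
    - [[6,-5.4,0],0.483]
    - [[7,-6.3,0],0.483]
    - [[7.8,-7.1,0.3],0.483]
    - [[8.3,-7.5,0.8],0.483]
    - [[8.44,-7.68,1.3],0.483]
  hand: 213

```text
time: 1.5
tool_pos: [0.4716, 0.0174, 0.1972]
tool_rot: [-3.142, -0.003, -0.213]
contact_force: [0.9, -0.4, 0.9]
opening: 0.015
grip_force: 0.0
```

>>> step_arm:
  motion:
    - [[0,0,0],0]
    - [[0,0,0],0]

```text
time: 1.75
tool_pos: [0.4698, 0.0154, 0.1967]
tool_rot: [3.141, 0.001, -0.212]
contact_force: [0.5, -0.7, 0.2]
opening: 0.0153
grip_force: 0.0
```

>>> step_arm:
  motion:
    - [[0.2,-0.7,0],0]
    - [[0.37,-1.06,0.5],0]
    - [[0.37,-1.06,1.3],0]
    - [[0.37,-1.06,2.0],0]
    - [[0.37,-1.06,2.6],0]
    - [[0.37,-1.06,2.85],0]
    - [[0.37,-1.06,2.92],0]
    - [[0.37,-1.06,2.92],0]

```text
time: 2.75
tool_pos: [0.506, 0.0725, 0.0227]
tool_rot: [-3.141, -0.002, -0.214]
contact_force: [0.7, -0.6, 0.1]
opening: 0.0154
grip_force: 0.0
```

```bash
python3 - <<'E'
from h import *
d=shot('side'); a=d['pixels'][180:360,180:480,::-1]
cv2.imwrite('pics/s1.png',cv2.resize(a,None,fx=2.6,fy=2.6,interpolation=cv2.INTER_CUBIC))
E
```

```text
(no output)
```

View pics/s1.png

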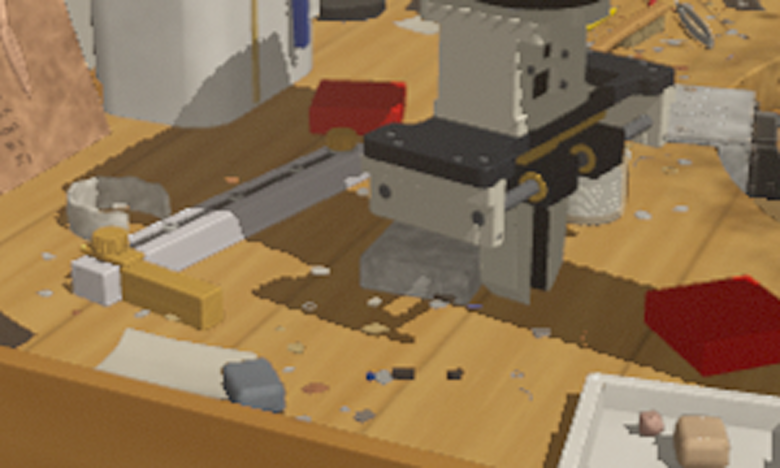

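The hand is behind the block with its fingertips near the bench. Now I push forward.

>>> step_arm:
  motion:
    - [[0.12,0,0],0]
    - [[0.24,0,0],0]
    - [[0.36,0,0],0]
    - [[0.48,0,0],0]
    - [[0.6,0,0],0]
    - [[0.72,0,0],0]
    - [[0.84,0,0],0]
    - [[0.96,0,0],0]
    - [[1.08,0,0],0]
    - [[1.2,0,0],0]

```text
time: 4.05
tool_pos: [0.5761, 0.0575, 0.0215]
tool_rot: [3.141, -0.0, -0.213]
contact_force: [-2.5, 0.5, 0.2]
opening: 0.015
grip_force: 1.2
```

>>> step_arm:
  motion:
    - [[0.1,0,0],0]
    - [[0.2,0,0],0]
    - [[0.25,0,0],0]
    - [[0.28,0,0],0]
    - [[0.31,0,0],0]
    - [[0.33,0,0],0]
    - [[0.35,0,0],0]

```text
time: 4.92
tool_pos: [0.5961, 0.0532, 0.0216]
tool_rot: [3.141, -0.0, -0.213]
contact_force: [-1.6, 0.5, -0.8]
opening: 0.0148
grip_force: 1.1
```

>>> step_arm:
  motion:
    - [[0.03,0,0],0]
    - [[0.05,0,0],0]
    - [[0.07,0,0],0]
    - [[0.09,0,0],0]
    - [[0.11,0,0],0]

```text
time: 5.55
tool_pos: [0.6016, 0.052, 0.0216]
tool_rot: [3.141, 0.002, -0.213]
contact_force: [-7.6, 2.5, 5.3]
opening: 0.015
grip_force: 4.1
```

>>> step_arm:
  motion:
    - [[0.02,0,0],0]
    - [[0.03,0,0],0]

```text
time: 5.8
tool_pos: [0.6017, 0.052, 0.0216]
tool_rot: [3.141, 0.006, -0.213]
contact_force: [-12.2, 3.3, 8.4]
opening: 0.0148
grip_force: 6.5
```

>>> step_arm:
  motion:
    - [[-0.15,0,0],0]
    - [[-0.25,0,0],0]
    - [[-0.25,0,-0.7],-0.05]
    - [[-0.1,0.3,-1.2],-0.22]
    - [[0.2,0.6,-1.2],-0.4]
    - [[0.5,0.8,-1.2],-0.58]
    - [[0.6,0.92,-1.2],-0.76]
    - [[0.6,0.92,-1.2],-0.94]
    - [[0.6,0.92,-1.2],-1.12]
    - [[0.6,0.92,-1.2],-1.3]

```text
time: 7.05
tool_pos: [0.6282, -0.0103, 0.0938]
tool_rot: [3.14, -0.0, 1.093]
contact_force: [-0.0, -0.7, 0.0]
opening: 0.0155
grip_force: 0.0
```

>>> step_arm:
  motion:
    - [[0,0,0],-0.17]
    - [[0,0,0],-0.271]
    - [[0,0,0],-0.271]

```text
time: 7.42
tool_pos: [0.6281, -0.0102, 0.0938]
tool_rot: [3.14, 0.0, 1.357]
contact_force: [0.1, 0.0, 0.2]
opening: 0.0154
grip_force: 0.0
```

```bash
python3 - <<'E'
from h import *
a=shot('top')['pixels'][130:280,200:400,::-1]; b=shot('side')['pixels'][180:360,180:480,::-1]
a=cv2.resize(a,(400,300),interpolation=cv2.INTER_CUBIC);b=cv2.resize(b,(400,240),interpolation=cv2.INTER_CUBIC)
cv2.imwrite('pics/c2.png',np.hstack([a,np.vstack([b,np.zeros((60,400,3),'uint8')])]))
E
```

```text
(no output)
```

View pics/c2.png

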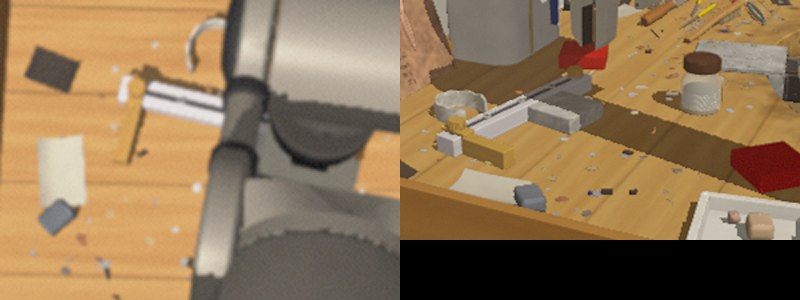

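The block looks flush against the fence (side inset, around (565,110)). I'll lower the hand on its right side and push left.

>>> step_arm:
  motion:
    - [[0,0,0.5],0]
    - [[0,0,0.9],0]
    - [[0,0,1.1],0]
    - [[0,0,1.19],0]
    - [[0,0,1.19],0]

```text
time: 8.15
tool_pos: [0.6281, -0.0102, 0.0225]
tool_rot: [3.141, 0.0, 1.357]
contact_force: [-0.6, -0.0, 0.2]
opening: 0.0151
grip_force: 0.0
```

>>> step_arm:
  motion:
    - [[0.1,0,0],0]
    - [[0.2,0,0],0]
    - [[0.3,0,0],0]
    - [[0.4,0,0],0]
    - [[0.5,0,0],0]
    - [[0.6,0,0],0]
    - [[0.7,0,0],0]
    - [[0.8,0,0],0]

```text
time: 9.15
tool_pos: [0.638, 0.0372, 0.0222]
tool_rot: [-3.141, 0.0, 1.358]
contact_force: [-0.3, -3.5, 3.6]
opening: 0.0148
grip_force: 2.1
```

>>> step_arm:
  motion:
    - [[0.1,0,0],0]
    - [[0.2,0,0],0]
    - [[0.3,0,0],0]
    - [[0.4,0,0],0]
    - [[0.5,0,0],0]
    - [[0.6,0,0],0]
    - [[0.66,0,0],0]
    - [[0.7,0,0],0]

```text
time: 10.15
tool_pos: [0.6468, 0.0781, 0.0222]
tool_rot: [-3.142, 0.0, 1.358]
contact_force: [-0.4, -4.3, 2.3]
opening: 0.0152
grip_force: 1.9
```

>>> step_arm:
  motion:
    - [[0.03,0,0],0]
    - [[0.06,0,0],0]
    - [[0.08,0,0],0]
    - [[0.1,0,0],0]

```text
time: 10.65
tool_pos: [0.6478, 0.0826, 0.0222]
tool_rot: [-3.141, 0.002, 1.358]
contact_force: [-2.2, -10.5, 2.6]
opening: 0.0151
grip_force: 5.5
```

>>> step_arm:
  motion:
    - [[0.03,0,0],0]
    - [[0.05,0,0],0]
    - [[0.05,0,0],0]

```text
time: 11.02
tool_pos: [0.6478, 0.0828, 0.0222]
tool_rot: [-3.14, 0.006, 1.358]
contact_force: [-6.2, -19.0, 5.6]
opening: 0.0147
grip_force: 9.4
```

>>> step_arm:
  motion:
    - [[-0.15,0,0],0]
    - [[-0.3,0,0],0]
    - [[-0.3,0,-0.7],0.05]
    - [[-0.1,-0.3,-1.1],0.22]
    - [[0.2,-0.6,-1.1],0.4]
    - [[0.5,-0.89,-1.1],0.58]
    - [[0.61,-0.89,-1.1],0.76]
    - [[0.61,-0.89,-1.1],0.94]
    - [[0.61,-0.89,-1.1],1.12]
    - [[0.61,-0.89,-1.1],1.3]

```text
time: 12.28
tool_pos: [0.6041, 0.1342, 0.088]
tool_rot: [-3.141, 0.0, 0.052]
contact_force: [0.0, 0.7, -0.2]
opening: 0.0154
grip_force: 0.0
```

>>> step_arm:
  motion:
    - [[0,0,0],0.17]
    - [[0,0,0],0.271]
    - [[0,0,0],0.271]

```text
time: 12.65
tool_pos: [0.6041, 0.134, 0.0881]
tool_rot: [-3.141, 0.0, -0.212]
contact_force: [0.3, 0.3, -0.5]
opening: 0.0153
grip_force: 0.0
```

```bash
python3 - <<'E'
from h import *
p=np.array(robot.observe()['tool_pos']);print(p,p[0]*.977-p[1]*.211,p[0]*.211+p[1]*.977)
b=shot('side')['pixels'][220:340,180:380,::-1]
cv2.imwrite('pics/c3.png',cv2.resize(b,None,fx=4,fy=4,interpolation=cv2.INTER_CUBIC))
E
```

```text
[0.60413633 0.13404784 0.08805153] 0.561957098530967 0.2584375080119403
```

View pics/c3.png

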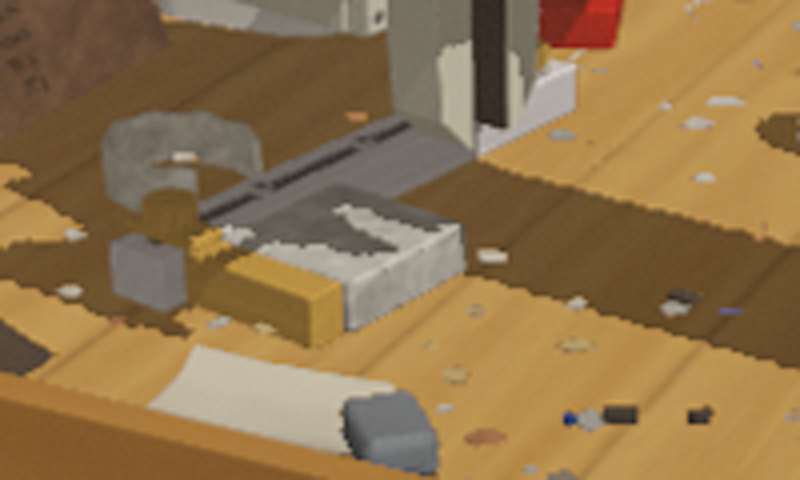

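The block sits in the corner, against the stop near (345,290). I'll press it forward once more to close any gap at the fence.

>>> step_arm:
  motion:
    - [[0,0,0.5],0]
    - [[0,0,0.9],0]
    - [[0,0,1.09],0]
    - [[0,0,1.09],0]
    - [[0.1,0,1.09],0]
    - [[0.17,0,1.09],0]
    - [[0.21,0,1.09],0]
    - [[0.24,0,1.09],0]
    - [[0.27,0,1.09],0]

```text
time: 13.82
tool_pos: [0.6188, 0.1305, 0.0228]
tool_rot: [3.141, 0.003, -0.213]
contact_force: [-11.2, 3.8, 7.6]
opening: 0.0151
grip_force: 5.8
```

>>> step_arm:
  motion:
    - [[0.03,0,0],0]
    - [[0.06,0,0],0]
    - [[0.06,0,0],0]

```text
time: 14.2
tool_pos: [0.6189, 0.1305, 0.0228]
tool_rot: [3.14, 0.011, -0.213]
contact_force: [-17.7, 2.8, 13.1]
opening: 0.0149
grip_force: 8.8
```

>>> step_arm:
  motion:
    - [[-0.15,0,0],0]
    - [[-0.35,0,0],0]
    - [[-0.5,0,-0.6],0]
    - [[-0.7,0,-1.5],0]
    - [[-1,0.3,-2.4],0]
    - [[-1.4,1.2,-3.2],0]
    - [[-1.9,2.1,-3.5],0]
    - [[-2.4,3.0,-3.5],0]
    - [[-2.9,3.9,-3.5],0]
    - [[-3.3,4.8,-3.5],0]

```text
time: 15.45
tool_pos: [0.373, -0.1039, 0.233]
tool_rot: [3.141, -0.002, -0.212]
contact_force: [1.0, -0.5, -0.5]
opening: 0.0152
grip_force: 0.0
```

>>> step_arm:
  motion:
    - [[-0.4,0.9,0],0]
    - [[-0.8,1.8,0],0]
    - [[-1.2,2.7,0],0]
    - [[-1.5,3.6,0],0]
    - [[-1.8,4.5,0],0]
    - [[-1.8,4.5,0],0]
    - [[-1.8,4.5,0],0]

```text
time: 16.32
tool_pos: [0.2118, -0.3433, 0.2326]
tool_rot: [-3.141, 0.0, -0.214]
contact_force: [1.5, -0.2, 0.5]
opening: 0.0153
grip_force: 0.0
```

```bash
python3 - <<'E'
from h import *
a=shot('top')['pixels'][130:300,200:400,::-1]
cv2.imwrite('pics/c4.png',cv2.resize(a,None,fx=3.5,fy=3.5,interpolation=cv2.INTER_CUBIC))
E
```

```text
(no output)
```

View pics/c4.png

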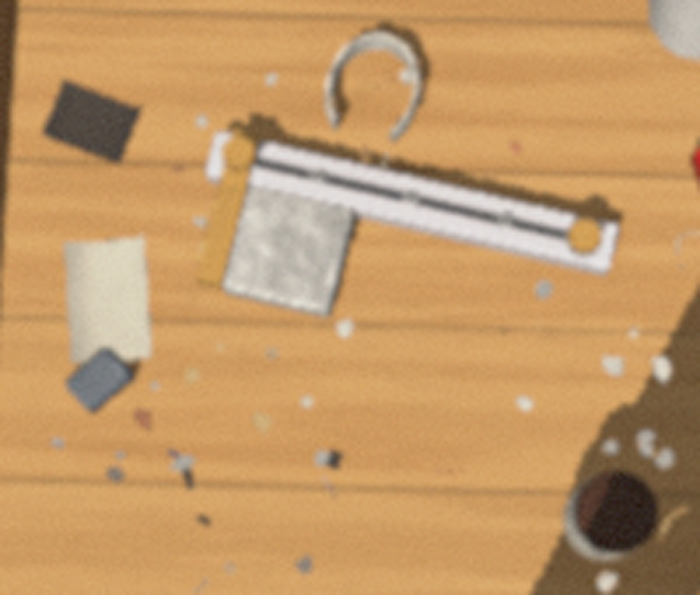

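The top view shows the block, at about (290,250) in the crop, square and flush in the corner with no visible gap at fence or stop. The jar, abrasive block and cuff are where they were, and the hand is clear.

```bash
python3 -c "
from cell import robot
print(robot.hand_in())"
```

```text
the job is handed in; nothing more can be done
None
```

I pushed the steel block into the corner, where it looks square and flush against the fence and the end stop; the other items did not move, the hand is clear, and the job is handed in after about 16 s.

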